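Index the jar fixture one hole on

ROBOT

A 6-joint arm with a two-finger parallel gripper is mounted at the origin on the work surface. World frame = base frame: x ahead of the robot, y to its left, z up, the work surface at z = 0. Lengths are in mm, angles in rad, forces in N, time in s.
With the tool pointing down it reaches from about 350 to 975 mm from the base axis. Payload 7.1 kg.
Tool frame: the origin (TCP) lies at the very end of the fingers, on their centre line; the grasp point (between the pads) lies 19 mm behind it; z points along the fingers, y is the direction in which the jaws open and shut (so a half turn about z gives the same grasp; the last joint's range is limited). The gripper opens to 88 mm and grips with 3 to 60 N. Pads are 20 mm wide; open, the fingers measure 115 mm over their backs; the gripper's body (75 mm by 178 mm) begins 61 mm behind the grasp point.
Start: joints at [-1.275, 0.423, 1.63, -0, 1.089, -0.019], TCP at [193.534, -594.264, 222.675] pointing down, gripper open.
Joint ranges: [-3, 3], [-0.9, 2.11], [0.09, 2.58], [-1.31, 4.45], [0.11, 2.69], [-2.54, 2.54]. Speed limits (rad/s): [2.39, 2.39, 3.01, 3.14, 3.14, 3.14].

INTERFACE

Orientations are given as a rotation vector (axis times angle).
In Python, from workcell import * gives the robot as it stands.
- The arm moves only by the tool play_rows, never from a script. Its argument "plan" is text: rows parted by semicolons, each of 7 numbers parted by spaces: the finger opening in cm, from 0 to 8.78, then the shift along the tool's x, y, z in cm, then the turn, a rotation vector about the tool's x, y, z in degrees. A call has 1 to 20 rows; each row shifts and turns the commanded pose from where the row before left it, along the tool's axes as they then stand; what a row does not reach is not made up. A row lasts 1/8 s, in which the tool goes at most 62.5 mm and 10.7 degrees, less where a joint would pass 70% of its speed; a pose out of reach is approached as far as the arm can. A call is refused whole if a number of a shift passes 6.25 or a number of a turn 10.7, either way. A call with a gripper value outside its range is refused whole. The fingers move at their own pace and stop on an object; the grip force is fixed at half the most. Time passes only in rows, so rows that do not move let the fingers close. It gives the time, the measured TCP pose, the force and the opening at its end, in the units of the state.
- get_obs(): the state, without advancing time (a new reading comes with each control period).
- get_image(name): name is "scene" or "side" or "wrist"; returns a dict with "pixels" (420x560x3 uint8, red, green, blue), "range_z" (420x560 float32, mm along the optical axis (not along the pixel's ray), 0 where there is no reading), "fx", "fy", "cx", "cy" (pixels), "eye" and "attitude" of the camera in the world. Camera axes: x right, y down, z forward; pixel columns grow to the right and rows downward; lengths in mm; the calibration is good to about 2 mm. A picture is of the moment at which its call begins.
- close_job(): hands the job in, once; it reports no verdict.
The state is a dict: "t": time; "qpos": joint angles; "qvel": joint speeds; "joint_torque": joint torques, N m; "ee_pos": TCP position; "orientation": TCP orientation; "ft_force": force on the tool from outside, world axes, zero at the start; "moment": the same for the moment, N m; "width": finger opening in mm.
Only numpy, scipy, OpenCV 4.12 (cv2) and the standard library are available. Lean on these libraries where they do the work, as an engineer would, in place of code of your own. Each camera call takes 0.05 s, during which the arm holds its last target. There are 200 camera calls.

TASK

The blue index arm of the jar-printing fixture is locked by a spring pin with a red ring: hook a fingertip under the ring and lift the pin, swing the arm one hole towards the green mark, then let go so that the pin is fully home in the hole beside that mark, with the robot clear. Do not wrench or pinch the ring hard, do not touch the freshly printed jar that turns with the arm, and leave everything else standing where it is.

Things in the scene. Friction and masses are not known exactly. Their poses are not given: they have to be found in the camera images.
- fixture: Grey base plate 340 x 420 x 12 mm fixed on the bench, place and yaw vary. Origin: on the arm's vertical pivot axis, at bench height; -x points along the arm as it stands at the start (towards the robot), z up. Spans x -250..+90, y -210..+210 mm. On it an aluminium sector, top at 32 mm, 135 to 185 mm from the pivot, with the five holes.
- index_arm (a joint): Angle of the blue arm about the pivot (rad): 0 at the start (middle hole), positive counter-clockwise from above: its tip then goes to the fixture's -y. Holes at -0.873, -0.436, 0, 0.436, 0.873 (14 mm wide, 160 mm from the pivot, 69 mm apart); stops +-0.95. Friction (about 1 N at the ring) keeps it where it is left. With the pin in a hole it is locked, about 2 mm play.
- index_pin (a joint): Height of the spring pin above fully home (m): 0 home, 0.030 upper stop. It slides vertically in a guide on the arm, 160 mm from the pivot. Clear of the hole from 0.016 upwards; the spring and weight push it down with 7 N (home) to 11 N (top). Released or dragged over a hole it drops in by itself; between holes it rides on the sector at 0.016.
- ring (a point): Centre of the red ring's opening: 111 mm above the bench with the pin home, 146 mm from the pivot axis along the arm. Oval of 8 mm round bar, opening 64 mm wide (level, across the arm), 46 mm high. It faces outwards along the arm and leans back 30 degrees towards the pivot: a finger pointing to the pivot, 30 to 60 degrees below level, passes through. Axes: x to the pivot, y across, z up.
- ring_top (a point): Middle of the ring's top bar (centre of the bar), 135 mm above the bench with the pin home, 133 mm from the pivot axis. Push the fingertip about 25 mm past the middle of the opening to get well under it. A finger through the ring that moves straight up lifts the pin by this bar, and carries the arm round by the ring's sides. Ring and pin turn with the arm and rise together.
- ring_foot (a point): Foot of the ring, on the pin's axis, 88 mm above the bench with the pin home. Below it the 10 mm pin enters its guide, 30 mm in diameter, top 72 mm above the bench.
- nose_tip (a point): Tip of the blue arm, on its top face 50 mm above the bench, 195 mm from the pivot. The arm is a bar 34 mm wide, 14 mm thick. At the end this tip points at the green mark.
- pivot (a point): Point on the arm's vertical pivot axis, 50 mm above the bench.
- printed_jar (a point): Dark red-brown glazed jar with yellow diamonds, 96 mm in diameter, 64 mm high, fixed in the nest on the pivot and turning with the arm. Freshly printed: not to be touched. This point: centre of its underside, 50 mm above the bench.
- green_mark: Green disc, 32 mm in diameter, 8 mm high, fixed on the base plate 212 mm from the pivot just outside the hole next to the middle one, on one side (which side varies). The arm is to point at it. Origin: centre of its underside, 12 mm above the bench.
- white_mark: The like disc in white, beside the neighbouring hole on the other side. Origin: centre of its underside.
- spare_jar: Loose orange-red glazed jar, 96 mm in diameter, 52 mm high, on the base plate beside the printed jar. Not to be moved. Origin: on its underside.
- ink_pot: Loose white ink pot with black cap, 52 mm in diameter, 60 mm high, on the base plate, on the other side of the printed jar. Not to be moved. Origin: on its underside.
- flask: Loose brick-red drinking flask, 68 mm in diameter, 200 mm high, on the bench. Not to be moved. Origin: on its underside.
- thinner: Loose white bottle with blue cap, 60 mm in diameter, 160 mm high, on the bench. Not to be moved. Origin: on its underside.
- blue_bowl: Loose blue bowl, 150 mm in diameter, 60 mm high, on the bench. Not to be moved. Origin: on its underside.
- jar_b: Loose dark red glazed jar, 96 mm in diameter, 52 mm high, on the bench. Not to be moved. Origin: on its underside.
- spatula: Loose spatula lying flat, on the bench. Not to be moved. Origin: on its length.

How it is judged:
By the outcome, as a careful person would: the job done as asked, in the order asked, and still so for the second after the job is handed in, with the robot touching nothing.
It also fails if it takes over 42 s, if anything falls off the work surface, if the arm or the gripper's body presses on something with over 40 N, if the wrist force passes 120 N, or if a joint passes its speed limit or range.

## Working session

There is one attempt and no reset: what is moved stays moved. The work goes in short steps, Python scripts to look and compute and a tool call to move; the robot and the scene stay as the last step left them, time stands still between calls to the robot, and variables do not carry over. Pictures are saved under pics/ and viewed, about 8 in all and at most 12, crops included, and the job is handed in when it is done.

Besides the shell and the picture viewer there is one more tool, called after "Emit:" as name(argument=value, ...), one argument or row to a line, values as JSON. play_rows: Moves the arm, as the interface text tells. Its arguments: {"type":"object","properties":{"plan":{"type":"string"}},"required":["plan"]}

```bash
ls; mkdir -p pics
cat > h.py <<'E'
from workcell import *
import numpy as np, cv2
from scipy.spatial.transform import Rotation as R
def pts(im):
    z=im["range_z"].astype(float); v,u=np.mgrid[:420,:560]
    c=np.dstack([(u-im["cx"])/im["fx"]*z,(v-im["cy"])/im["fy"]*z,z])
    a=np.array(im["attitude"],float)
    M=a if a.shape==(3,3) else R.from_rotvec(a).as_matrix()
    return c@M.T+np.array(im["eye"])
E
python3 - <<'E'
from h import *
o=get_obs();print(o)
a=[]
for n in("scene","side"):
    im=get_image(n);print(n,im["eye"],im["attitude"],im["fx"],im["cx"],im["cy"]);np.savez(""+n+".npz",**im)
    cv2.imwrite(f"pics/{n}0.png",im["pixels"][:,:,::-1])
E
```

```text
pics
{'t': 0.0, 'qpos': array([-1.27498496e+00,  4.23838687e-01,  1.63070481e+00, -7.26654381e-06,
        1.08860391e+00, -1.89693401e-02]), 'qvel': array([ 6.96660920e-04,  4.32758902e-04,  1.62221456e-03,  8.43519048e-04,
        1.82356641e-04, -1.43096143e-05]), 'joint_torque': array([ 2.33044018e-03, -5.44614816e+01, -2.73660636e+01,  6.44987728e-02,
        2.27881316e-02, -1.25088472e-04]), 'ee_pos': array([ 193.37967771, -593.7319497 ,  221.89723014]), 'orientation': array([-3.10124076e+00, -4.92181486e-01,  3.46815733e-04]), 'ft_force': array([0.35048972, 0.27229606, 0.83139179]), 'moment': array([-0.01527703,  0.02332383,  0.01343514]), 'width': 87.38414828085983}
scene [1163.62398404 -599.96251988  840.55276544] [-2.13351501 -0.87835209  0.3978813 ] 408.4231917624723 279.5179795926353 213.21419988221766
side [ 449.01110239 1107.81123016 1323.29795076] [-0.18108859  2.90580733 -1.08081872] 438.8431733977934 278.4472722158591 201.10896478644258
```

View pics/scene0.png

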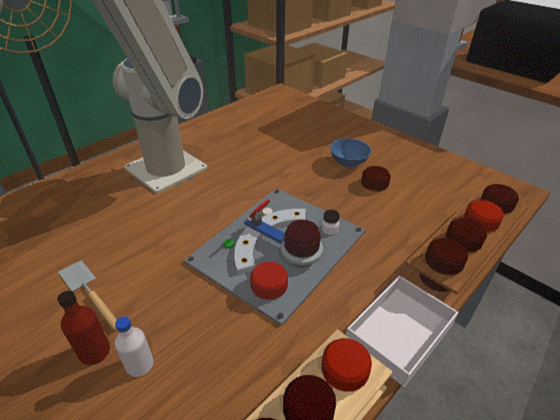

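View pics/side0.png

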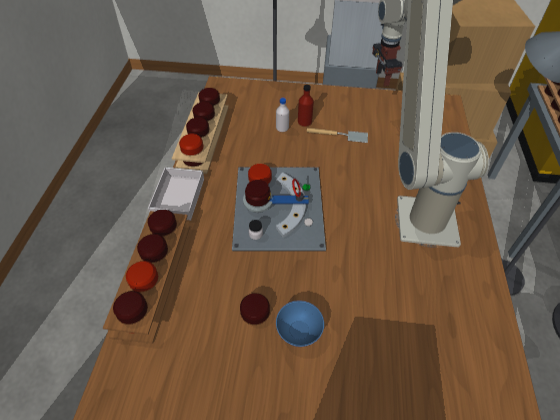

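The scene view shows the red ring at about (259,208), the blue arm at (265,231), the green mark at (229,243) and the printed jar at (302,238). In the side view the ring is at (297,188), green is at (306,187), and white is at (309,222) on the other side.

Run:
```python
from h import *
for n in("scene","side"):
    im=dict(np.load(n+".npz"));P=pts(im);p=im["pixels"]
    hsv=cv2.cvtColor(p,cv2.COLOR_RGB2HSV);h,s,v=[hsv[:,:,i].astype(int) for i in range(3)]
    box=np.zeros((420,560),bool)
    if n=="scene": box[185:320,185:368]=1
    else: box[165:252,230:328]=1
    red=(((h<8)|(h>172))&(s>150)&(v>90))
    for nm,m in dict(blue=(h>100)&(h<125)&(s>150),green=(h>45)&(h<80)&(s>120),red=red,white=(s<30)&(v>200)).items():
        k,l,st,c=cv2.connectedComponentsWithStats((m&box).astype(np.uint8))
        for i in range(1,k):
            if st[i,4]<12: continue
            q=P[(l==i)&(im["range_z"]>0)]
            print(n,nm,st[i],c[i].round(1),"mean",q.mean(0).round(1),"min",np.percentile(q,3,0).round(0),"max",np.percentile(q,97,0).round(0))
    # blue axis: top face points z~50
    q=P[(h>100)&(h<125)&(s>150)&box]; q=q[abs(q[:,2]-50)<5]
    c=q[:,:2].mean(0);U,S,V=np.linalg.svd(q[:,:2]-c,full_matrices=False);d=V[0]
    t=(q[:,:2]-c)@d;print("arm c",c,"dir",d,t.min(),t.max(),"yaw",np.degrees(np.arctan2(d[1],d[0])))
    # base plate edges
    q=P[box&(abs(P[:,:,2]-12)<5)&(s<60)]
    r=cv2.minAreaRect(q[:,:2].astype(np.float32));print("plate",r,len(q))
```

```text
scene blue [256 222  29  18 204] [271.5 231.1] mean [552.   -4.6  48.6] min [512. -20.  46.] max [591.  12.  52.]
scene green [223 239  11   9  72] [228.1 243. ] mean [ 476.6 -104.6   18.5] min [ 462. -118.   16.] max [489. -90.  21.]
scene red [250 200  20  16  71] [260.1 207. ] mean [517.1 -13.6 122.5] min [496. -46.  92.] max [527.  19. 138.]
scene red [251 262  37  34 915] [269.6 276.9] mean [ 675.9 -133.3   58.7] min [ 633. -172.   39.] max [714. -93.  64.]
scene white [263 208   9   5  25] [267.2 210.4] mean [451.   75.5  17.9] min [438.  63.  15.] max [462.  85.  20.]
scene white [357 308  11  12  21] [362.2 313.3] mean [901.8 -52.6  48.8] min [901. -72.  48.] max [903. -34.  50.]
arm c [547.83502571  -5.47232904] dir [0.98912242 0.14709467] -85.61097402745041 46.4416968620748 yaw 8.45859565663226
plate ((650.145263671875, 8.8214111328125), (494.54547119140625, 421.7874450683594), 7.564396858215332) 7226
side blue [270 196  38   8 201] [286.1 199.4] mean [545.7   3.8  49.4] min [469. -15.  44.] max [599.  23.  56.]
side green [302 184   8   7  39] [305.7 186.7] mean [ 477.  -101.5   17.9] min [ 464. -116.   13.] max [491. -85.  25.]
side red [248 165  23  16 295] [258.5 172.1] mean [ 671.2 -117.3   60.8] min [ 631. -157.   48.] max [710. -82.  69.]
side red [292 179   9  18  37] [295.4 189.4] mean [511.4  12.7 121.1] min [494. -24.  91.] max [524.  34. 139.]
arm c [545.26134276   3.2273975 ] dir [-0.99473282 -0.10250175] -62.67201572084351 80.19583028602689 yaw -174.1167493412735
plate ((576.124755859375, 3.619537353515625), (339.4186096191406, 429.8301696777344), 7.290789604187012) 4134
```

View pics/scene1.png

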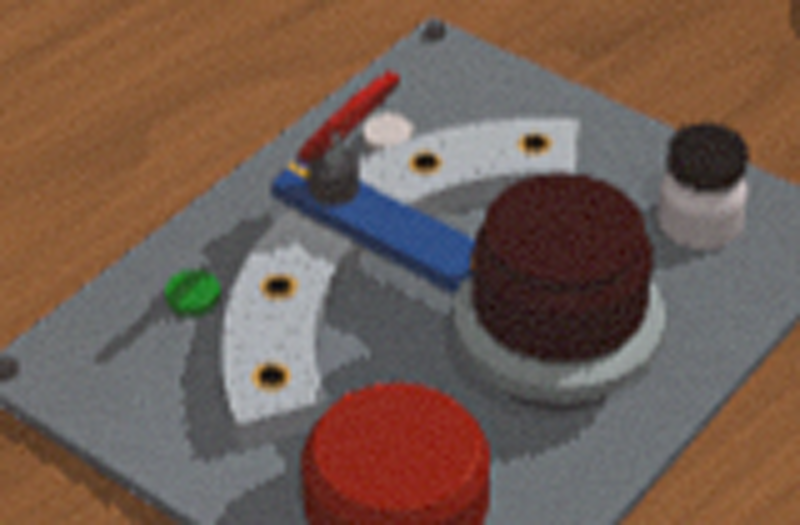

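The predicted points match the depth readings: pivot at (654,13), yaw 7.9°, green mark 211.6 mm from the pivot at +25.3°. Next I'll plan the approach.

```bash
cat >> h.py <<'E'
from scipy.spatial.transform import Slerp
PV=np.array([654.,13.]);YAW=np.radians(7.9)
def frame(yaw,p):  # tool z towards yaw, p below level; tool y level, across
    z=np.array([np.cos(yaw)*np.cos(p),np.sin(yaw)*np.cos(p),-np.sin(p)])
    y=np.array([-np.sin(yaw),np.cos(yaw),0.])
    return y,z
def Rt(yaw,pdeg,sgn):
    y,z=frame(yaw,np.radians(pdeg));y=sgn*y
    return R.from_matrix(np.c_[np.cross(y,z),y,z])
def at(th,r,z): # point at radius r along arm with joint angle th
    a=YAW+th;return np.r_[PV-r*np.array([np.cos(a),np.sin(a)]),z]
def rows(p0,R0,p1,R1,n):
    t=np.linspace(0,1,n+1);S=Slerp([0,1],R.concatenate([R0,R1]))(t);P=p0+(p1-p0)*t[:,None]
    for i in range(n):
        print((S[i].inv().apply(P[i+1]-P[i])/10).round(2),(S[i].inv()*S[i+1]).as_rotvec(degrees=True).round(2))
def cur():
    o=get_obs();return o["ee_pos"],R.from_rotvec(o["orientation"]),o
E
python3 - <<'E'
from h import *
p,Q,o=cur();print(Q.as_matrix().round(3))
for n in("scene","side"):
    im=dict(np.load(n+".npz"));P=pts(im)
    pix=((90,320),(130,350),(75,275)) if n=="scene" else ((305,110),(282,118),(357,137),(300,325),(255,308))
    print([P[v,u].round() for u,v in pix])
for s in(1,-1):
    T=Rt(YAW,50,s);print(s,np.degrees((Q.inv()*T).magnitude()))
T=Rt(YAW,50,1)
E
```

```text
[[ 0.951  0.31  -0.   ]
 [ 0.31  -0.951  0.001]
 [ 0.    -0.001 -1.   ]]
[array([ 539., -516.,  126.]), array([ 642., -489.,  102.]), array([ 265., -463.,   -0.])]
[array([ 517., -506.,   89.]), array([ 614., -441.,   85.]), array([ 271., -446.,    8.]), array([447., 489.,   7.]), array([593., 471.,  53.])]
1 170.50485448304843
-1 41.21929403488473
```

Run:
```python
from h import *
p,Q,o=cur();T=Rt(YAW,60,-1);print(at(0,220,250));rows(p,Q,at(0,220,250),T,20)
```

```text
[436.08791809 -17.23780013 250.        ]
[ 2.05 -2.37 -0.14] [-0.14  1.5   0.49]
[ 2.03 -2.38 -0.09] [-0.14  1.5   0.49]
[ 2.01 -2.4  -0.04] [-0.14  1.5   0.49]
[ 1.99 -2.42  0.  ] [-0.14  1.5   0.49]
[ 1.97 -2.43  0.05] [-0.14  1.5   0.49]
[ 1.95 -2.45  0.1 ] [-0.14  1.5   0.49]
[ 1.92 -2.47  0.14] [-0.14  1.5   0.49]
[ 1.9  -2.49  0.18] [-0.14  1.5   0.49]
[ 1.87 -2.5   0.23] [-0.14  1.5   0.49]
[ 1.84 -2.52  0.27] [-0.14  1.5   0.49]
[ 1.81 -2.54  0.31] [-0.14  1.5   0.49]
[ 1.78 -2.55  0.35] [-0.14  1.5   0.49]
[ 1.75 -2.57  0.39] [-0.14  1.5   0.49]
[ 1.72 -2.58  0.43] [-0.14  1.5   0.49]
[ 1.68 -2.6   0.47] [-0.14  1.5   0.49]
[ 1.65 -2.61  0.51] [-0.14  1.5   0.49]
[ 1.61 -2.63  0.54] [-0.14  1.5   0.49]
[ 1.57 -2.64  0.58] [-0.14  1.5   0.49]
[ 1.53 -2.66  0.61] [-0.14  1.5   0.49]
[ 1.49 -2.67  0.65] [-0.14  1.5   0.49]
```

Emit:
play_rows(
  plan="0 2.05 -2.37 -0.14 -0.14 1.5 0.49;0 2.03 -2.38 -0.09 -0.14 1.5 0.49;0 2.01 -2.4 -0.04 -0.14 1.5 0.49;0 2 -2.42 0 -0.14 1.5 0.49;0 1.97 -2.43 0.05 -0.14 1.5 0.49;0 1.95 -2.45 0.1 -0.14 1.5 0.49;0 1.92 -2.47 0.14 -0.14 1.5 0.49;0 1.9 -2.49 0.18 -0.14 1.5 0.49;0 1.87 -2.5 0.23 -0.14 1.5 0.49;0 1.84 -2.52 0.27 -0.14 1.5 0.49;0 1.81 -2.54 0.31 -0.14 1.5 0.49;0 1.78 -2.55 0.35 -0.14 1.5 0.49;0 1.75 -2.57 0.39 -0.14 1.5 0.49;0 1.72 -2.58 0.43 -0.14 1.5 0.49;0 1.68 -2.6 0.47 -0.14 1.5 0.49;0 1.65 -2.61 0.51 -0.14 1.5 0.49;0 1.61 -2.63 0.54 -0.14 1.5 0.49;0 1.57 -2.64 0.58 -0.14 1.5 0.49;0 1.53 -2.66 0.61 -0.14 1.5 0.49;0 1.5 -2.67 0.65 -0.14 1.5 0.49",
)

```text
t: 2.6
ee_pos: [436.3, -16.5, 250.1]
orientation: [-2.994, -0.209, -0.807]
ft_force: [-0.0, 0.0, -0.1]
width: 0.4
```

Run:
```python
from h import *
p,Q,o=cur();print(o);print(Q.as_matrix().round(3))
im=get_image("wrist");np.savez("w0.npz",**im);cv2.imwrite("pics/w0.png",im["pixels"][:,:,::-1]);print(im["eye"],im["attitude"])
print("next: pitch50");T=Rt(YAW,50,-1);tgt=at(0,146,111)-90*T.as_matrix()[:,2];print(tgt);rows(p,Q,tgt,T,6)
```

```text
{'t': 2.6, 'qpos': array([-0.1733261 , -0.09767407,  2.31798806,  0.36416369,  0.44138789,
        0.96577669]), 'qvel': array([ 0.81316324,  0.04395355,  0.02465115, -0.38108471, -0.48893857,
        1.10349994]), 'joint_torque': array([ -5.14532536, -19.77774203, -25.05536735,   1.10725701,
        -0.9362521 ,  -1.54959351]), 'ee_pos': array([436.27690013, -16.47366732, 250.06824086]), 'orientation': array([-2.99411774, -0.20892594, -0.80666817]), 'ft_force': array([-0.02509547,  0.01130773, -0.13671064]), 'moment': array([-0.0479501 ,  0.20408256,  0.06828688]), 'width': 0.3600622914113027}
[[ 0.856  0.138  0.498]
 [ 0.121 -0.99   0.067]
 [ 0.502  0.002 -0.865]]
[423.44442877 -17.87941348 430.71189788] [-2.23125953  1.9397915  -0.23447853]
next: pitch50
[452.08376944 -15.01819233 179.94399988]
[-0.36  0.01  1.14] [0.01 1.64 0.02]
[-0.39  0.01  1.13] [0.01 1.64 0.02]
[-0.42  0.01  1.12] [0.01 1.64 0.02]
[-0.46  0.01  1.11] [0.01 1.64 0.02]
[-0.49  0.01  1.09] [0.01 1.64 0.02]
[-0.52  0.01  1.08] [0.01 1.64 0.02]
```

View pics/w0.png

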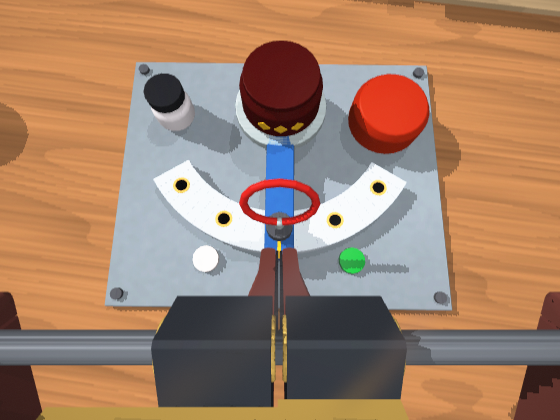

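The fingers line up laterally with the ring (ring centre about (280,201), fingertips about (279,245)), with green at (352,260) on the right. I'll tilt to 52° in a pose just outside the ring and check the joint margins.

Run:
```python
from h import *
im=dict(np.load("w0.npz"));P=pts(im);hsv=cv2.cvtColor(im["pixels"],cv2.COLOR_RGB2HSV);h,s,v=[hsv[:,:,i].astype(int) for i in range(3)]
def rep(m,nm):
    q=P[m&(im["range_z"]>0)];print(nm,len(q),q.mean(0).round(1),np.percentile(q,2,0).round(1),np.percentile(q,98,0).round(1));return q
b=np.zeros(h.shape,bool);b[175:228,235:325]=1
q=rep(b&((h<8)|(h>172))&(s>150)&(v>80),"ring")
d=q[:,:2]-PV;f=np.array([np.cos(YAW),np.sin(YAW)]);g=np.array([-f[1],f[0]])
print("along",np.percentile(-d@f,[2,50,98]),"across",np.percentile(d@g,[2,98]))
b[:]=0;b[240:280,330:380]=1;rep(b&(h>45)&(h<80)&(s>120),"green")
b[:]=0;b[240:280,185:225]=1;rep(b&(s<40)&(v>200),"white")
print(at(0,146,111),at(0,133,135))
p,Q,o=cur();T=Rt(YAW,52,-1);tgt=at(0,146,111)-75*T.as_matrix()[:,2];print(tgt);rows(p,Q,tgt,T,6)
```

```text
ring 1253 [510.   -7.6 118.5] [493.  -43.9  92. ] [524.7  28.1 139.6]
along [131.21199859 143.72913213 161.77016409] across [-36.78963822  35.81229992]
green 529 [ 475.2 -102.2   21.1] [ 461.3 -116.3   18. ] [489.3 -87.9  22.9]
white 642 [455.   78.1  19.7] [438.8  60.9  12. ] [473.6 103.1  22.8]
[509.38561837  -7.06690372 111.        ] [522.26224139  -5.28012462 135.        ]
[463.64922956 -13.41335212 170.10080652]
[-0.28  0.04  1.38] [0.   1.3  0.02]
[-0.31  0.04  1.37] [0.   1.3  0.02]
[-0.34  0.04  1.36] [0.   1.3  0.02]
[-0.37  0.04  1.35] [0.   1.3  0.02]
[-0.41  0.04  1.35] [0.   1.3  0.02]
[-0.44  0.04  1.34] [0.   1.3  0.02]
```

Emit:
play_rows(
  plan="0 -0.28 0.04 1.38 0 1.3 0.02;0 -0.31 0.04 1.37 0 1.3 0.02;0 -0.34 0.04 1.36 0 1.3 0.02;0 -0.37 0.04 1.35 0 1.3 0.02;0 -0.41 0.04 1.35 0 1.3 0.02;0 -0.44 0.04 1.34 0 1.3 0.02;0 0 0 0 0 0 0;0 0 0 0 0 0 0",
)

```text
t: 3.65
ee_pos: [459.8, -13.3, 182.4]
orientation: [-2.924, -0.208, -0.976]
ft_force: [-0.0, 0.7, -0.1]
width: 0.4
```

Run:
```python
from h import *
p,Q,o=cur();print(o["qpos"],o["qvel"],p,o["ft_force"]);print(Q.as_matrix().round(3))
T=Rt(YAW,52,-1)
tgt=at(0,146,111)+25*T.as_matrix()[:,2];print(tgt);rows(p,Q,tgt,T,6)
im=get_image("wrist");cv2.imwrite("pics/w1.png",im["pixels"][:,:,::-1])
```

```text
[-0.19223829  0.11511103  2.41675049  1.59921435  0.20476393 -0.29802169] [ 0.00162287 -0.00670113 -0.00340772  0.01644304  0.00060827 -0.01857462] [459.8336725  -13.26212184 182.35208956] [-0.01185495  0.71706691 -0.06997519]
[[ 0.792  0.144  0.594]
 [ 0.111 -0.99   0.091]
 [ 0.601 -0.006 -0.799]]
[524.6310813   -4.95142092  91.29973116]
[-0.04  0.03  1.87] [-0.09  0.18  0.01]
[-0.05  0.03  1.87] [-0.09  0.18  0.01]
[-0.05  0.02  1.87] [-0.09  0.18  0.01]
[-0.06  0.02  1.87] [-0.09  0.18  0.01]
[-0.06  0.02  1.87] [-0.09  0.18  0.01]
[-0.07  0.01  1.87] [-0.09  0.18  0.01]
```

View pics/w1.png

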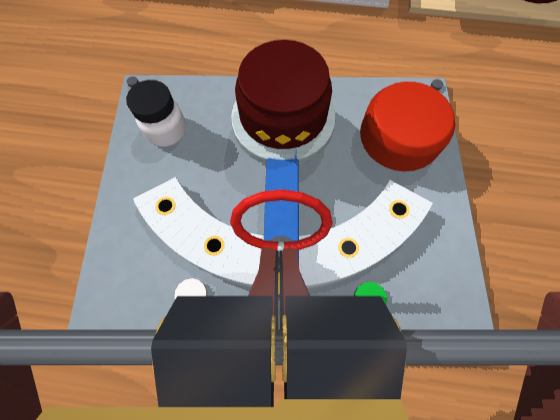

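q5 is close to its lower limit at this pitch, so I'll fit a quick kinematic model from the three poses and use it to choose a pitch and yaw path with margin.

```bash
cat > k.py <<'E'
from h import *
from scipy.optimize import least_squares
def fk(q,k):
    a1,e,d1,L1,a3,L2,L3=k
    Z=lambda a:R.from_rotvec([0,0,a]);Y=lambda a:R.from_rotvec([0,a,0])
    B=Z(q[0]);F=B*Y(q[1]+q[2]);W=F*Z(q[3])*Y(q[4])*Z(q[5])
    p=B.apply([a1,e,d1])+(B*Y(q[1])).apply([0,0,L1])+F.apply([a3,0,L2])+W.apply([0,0,L3])
    return p,W
D=[([-1.27498,.423839,1.630705,0,1.088604,-.018969],[193.38,-593.73,221.9],[-3.10124,-.49218,.00035]),
([-.1733261,-.09767407,2.31798806,.36416369,.44138789,.96577669],[436.277,-16.474,250.068],[-2.99411774,-.20892594,-.80666817]),
([-.19223829,.11511103,2.41675049,1.59921435,.20476393,-.29802169],[459.834,-13.262,182.352],None)]
E
python3 - <<'E'
from k import *
r=least_squares(lambda k:np.concatenate([fk(q,k)[0]-p for q,p,_ in D]+[0.001*(k-[0,0,300,400,0,400,200])]),[0,0,300,400,0,400,200])
print(r.x.round(1),r.fun[:9].round(1))
for q,p,o in D[:2]: 
    W=fk(q,r.x)[1];print((W.inv()*R.from_rotvec(o)).as_rotvec(degrees=True).round(2))
print(np.array(fk(D[2][0],r.x)[1].as_matrix()).round(3))
E
```

```text
[ -0.   11.9 312.4 563.1  77.5 484.9 309.6] [ 0.  0. -0.  0. -0.  0. -0. -0. -0.]
[ 0. -0. 90.]
[ 0. -0. 90.]
[[-0.144  0.792  0.594]
 [ 0.99   0.111  0.091]
 [ 0.006  0.601 -0.799]]
```

```bash
cat >> k.py <<'E'
K=np.array([0,11.9,312.4,563.1,77.5,484.9,309.6])
K=least_squares(lambda k:np.concatenate([fk(q,k)[0]-p for q,p,_ in D]+[0.001*(k-[0,0,300,400,0,400,200])]),K).x
LO=np.array([-3,-.9,.09,-1.31,.11,-2.54]);HI=np.array([3,2.11,2.58,4.45,2.69,2.54])
Z90=R.from_rotvec([0,0,np.pi/2])
def ik(p,T,q0):
    def f(q):
        a,W=fk(q,K);return np.r_[(a-p)/100,((W*Z90).inv()*T).as_rotvec()]
    s=least_squares(f,np.clip(q0,LO+1e-4,HI-1e-4),bounds=(LO,HI));return s.x,np.abs(s.fun).max()
def path(pd,c,past,yoff=0.,lift=0):
    W=[]
    for d in np.linspace(-75,past,8): W.append((0,d,0))
    for l in np.linspace(0,lift,5)[1:]: W.append((0,past,l))
    for t in np.linspace(0,.436,9)[1:]: W.append((t,past,lift))
    out=[]
    for t,d,l in W:
        T=Rt(YAW+yoff+c*t,pd,-1);out.append((at(t,146,111)+d*T.as_matrix()[:,2]+[0,0,l],T))
    return out
E
python3 - <<'E'
from k import *
q0=np.array(D[2][0])
for pd in(50,54,58):
  for c in(0,.5,1.):
    q=q0;Q=[];E=[]
    for p,T in path(pd,c,27,0,40):
        q,e=ik(p,T,q);Q.append(q);E.append(e)
    Q=np.array(Q);print(pd,c,"err",max(E).round(4),"q5",Q[[0,7,11,19],4].round(2),"q4",Q[[0,7,11,19],3].round(2),"q6",Q[[0,7,11,19],5].round(2),"q3max",Q[:,2].max().round(2))
E
```

```text
50 0 err 0.0 q5 [0.27 0.41 0.3  0.32] q4 [2.21 2.69 2.52 2.15] q6 [-0.91 -1.37 -1.18 -0.93] q3max 2.46
50 0.5 err 0.0 q5 [0.27 0.41 0.3  0.45] q4 [2.21 2.69 2.52 1.7 ] q6 [-0.91 -1.37 -1.18 -0.74] q3max 2.46
50 1.0 err 0.0 q5 [0.27 0.41 0.3  0.59] q4 [2.21 2.69 2.52 1.4 ] q6 [-0.91 -1.37 -1.18 -0.68] q3max 2.46
54 0 err 0.0 q5 [0.18 0.29 0.19 0.24] q4 [1.68 2.58 2.25 1.83] q6 [-0.36 -1.24 -0.89 -0.6 ] q3max 2.41
54 0.5 err 0.0 q5 [0.18 0.29 0.19 0.39] q4 [1.68 2.58 2.25 1.48] q6 [-0.36 -1.24 -0.89 -0.5 ] q3max 2.41
54 1.0 err 0.0 q5 [0.18 0.29 0.19 0.54] q4 [1.68 2.58 2.25 1.25] q6 [-0.36 -1.24 -0.89 -0.51] q3max 2.41
58 0 err 0.0 q5 [0.19 0.18 0.13 0.21] q4 [0.95 2.32 1.6  1.34] q6 [ 0.38 -0.97 -0.24 -0.1 ] q3max 2.35
58 0.5 err 0.0 q5 [0.19 0.18 0.13 0.36] q4 [0.95 2.32 1.6  1.21] q6 [ 0.38 -0.97 -0.24 -0.21] q3max 2.35
58 1.0 err 0.0 q5 [0.19 0.18 0.13 0.51] q4 [0.95 2.32 1.6  1.07] q6 [ 0.38 -0.97 -0.24 -0.31] q3max 2.35
```

Run:
```python
from k import *
q0=np.array(D[2][0])
for pd in(40,44,47):
  for c in(.5,1.):
    q=q0;Q=[];E=[]
    for p,T in path(pd,c,27,0,36):
        q,e=ik(p,T,q);Q.append(q);E.append(e)
    Q=np.array(Q);print(pd,c,"err",max(E).round(4),"q5",Q[[0,7,11,19],4].round(2),"q4",Q[[0,7,11,19],3].round(2),"q6",Q[[0,7,11,19],5].round(2),"q3max",Q[:,2].max().round(2),Q[:,1].min().round(2))
p,Q,o=cur()
T=Rt(YAW,45,-1);z=T.as_matrix()[:,2];a=at(0,146,113)-70*z
print(a);rows(p,Q,a,T,8)
print("in");rows(a,T,a+97*z,T,8)
```

```text
40 0.5 err 0.0 q5 [0.65 0.74 0.63 0.66] q4 [2.61 2.8  2.75 2.04] q6 [-1.41 -1.51 -1.44 -1.16] q3max 2.57 0.32
40 1.0 err 0.0 q5 [0.65 0.74 0.63 0.75] q4 [2.61 2.8  2.75 1.68] q6 [-1.41 -1.51 -1.44 -1.03] q3max 2.57 0.32
44 0.5 err 0.0 q5 [0.48 0.61 0.5  0.57] q4 [2.53 2.77 2.7  1.95] q6 [-1.28 -1.47 -1.38 -1.03] q3max 2.53 0.25
44 1.0 err 0.0 q5 [0.48 0.61 0.5  0.68] q4 [2.53 2.77 2.7  1.59] q6 [-1.28 -1.47 -1.38 -0.91] q3max 2.53 0.25
47 0.5 err 0.0 q5 [0.36 0.51 0.4  0.51] q4 [2.41 2.74 2.64 1.85] q6 [-1.14 -1.42 -1.31 -0.91] q3max 2.49 0.21
47 1.0 err 0.0 q5 [0.36 0.51 0.4  0.63] q4 [2.41 2.74 2.64 1.51] q6 [-1.14 -1.42 -1.31 -0.81] q3max 2.49 0.21
[460.35790129 -13.87006166 162.49747468]
[-0.15  0.01  0.2 ] [-0.06  1.    0.01]
[-0.15  0.01  0.2 ] [-0.06  1.    0.01]
[-0.16  0.01  0.2 ] [-0.06  1.    0.01]
[-0.16  0.01  0.19] [-0.06  1.    0.01]
[-0.16  0.01  0.19] [-0.06  1.    0.01]
[-0.17  0.01  0.19] [-0.06  1.    0.01]
[-0.17  0.01  0.19] [-0.06  1.    0.01]
[-0.17  0.01  0.18] [-0.06  1.    0.01]
in
[0.   0.   1.21] [0. 0. 0.]
[0.   0.   1.21] [0. 0. 0.]
[0.   0.   1.21] [0. 0. 0.]
[-0.   -0.    1.21] [0. 0. 0.]
[0.   0.   1.21] [0. 0. 0.]
[-0.    0.    1.21] [0. 0. 0.]
[0.   0.   1.21] [0. 0. 0.]
[-0.   -0.    1.21] [0. 0. 0.]
```

Emit:
play_rows(
  plan="0 -0.15 0.01 0.2 -0.06 1 0;0 -0.15 0.01 0.2 -0.06 1 0;0 -0.16 0.01 0.2 -0.06 1 0;0 -0.16 0.01 0.19 -0.06 1 0;0 -0.16 0.01 0.19 -0.06 1 0;0 -0.17 0.01 0.19 -0.06 1 0;0 -0.17 0.01 0.19 -0.06 1 0;0 -0.17 0.01 0.18 -0.06 1 0;0 0 0 0 0 0 0;0 0 0 0 0 0 0",
)

```text
t: 4.95
ee_pos: [460.5, -13.7, 162.5]
orientation: [-2.847, -0.198, -1.179]
ft_force: [0.7, -0.1, 0.4]
width: 0.5
```

Run:
```python
from k import *
p,Q,o=cur();print(o["qpos"],p,o["ft_force"]);print(Q.as_matrix().round(3))
T=Rt(YAW,45,-1);z=T.as_matrix()[:,2];a=at(0,146,113)+27*z
print(a);rows(p,Q,a,T,8)
```

```text
[-0.2272447   0.2402537   2.50972439  2.50088916  0.43778215 -1.24165323] [460.48590051 -13.73101512 162.51037398] [ 0.65988751 -0.12685533  0.3925483 ]
[[ 0.701  0.139  0.7  ]
 [ 0.098 -0.99   0.098]
 [ 0.707 -0.    -0.707]]
[528.29630924  -4.44282852  93.90811691]
[-0.    0.    1.21] [-0.01  0.    0.  ]
[-0.    0.    1.21] [-0.01  0.    0.  ]
[-0.    0.    1.21] [-0.01  0.    0.  ]
[-0.    0.    1.21] [-0.01  0.    0.  ]
[-0.    0.    1.21] [-0.01  0.    0.  ]
[-0.    0.    1.21] [-0.01  0.    0.  ]
[-0.    0.    1.21] [-0.01  0.    0.  ]
[-0.    0.    1.21] [-0.01  0.    0.  ]
```

Emit:
play_rows(
  plan="0 0 0 1.21 0 0 0;0 0 0 1.21 0 0 0;0 0 0 1.21 0 0 0;0 0 0 1.21 0 0 0;0 0 0 1.21 0 0 0;0 0 0 1.21 0 0 0;0 0 0 1.21 0 0 0;0 0 0 1.21 0 0 0;0 0 0 0 0 0 0",
)

```text
t: 6.08
ee_pos: [528.3, -4.2, 92.9]
orientation: [-2.848, -0.198, -1.177]
ft_force: [0.1, 0.1, -0.0]
width: 0.7
```

Run:
```python
from k import *
p,Q,o=cur();print(o["qpos"],p,o["ft_force"])
a=get_image("scene");w=get_image("wrist")
big=cv2.resize(a["pixels"][185:260,190:330],(560,300),interpolation=cv2.INTER_CUBIC)
cv2.imwrite("pics/in.png",np.vstack([big,w["pixels"][140:420]])[:,:,::-1])
T=Rt(YAW,45,-1);rows(p,Q,p+[0,0,8],T,2)
```

```text
[-0.14842529  0.5169131   2.39442893  2.75867719  0.56616104 -1.44905039] [528.31671059  -4.21805207  92.86817872] [ 0.13779781  0.14239758 -0.01959672]
[ 0.28 -0.   -0.28] [-0.03  0.04  0.01]
[ 0.28 -0.   -0.28] [-0.03  0.04  0.01]
```

View pics/in.png

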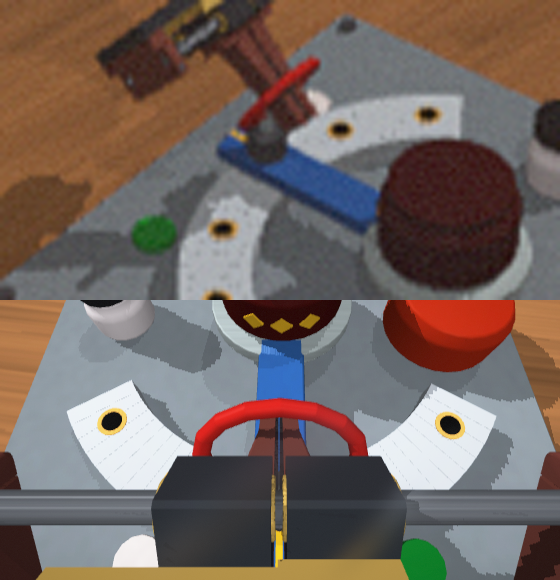

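The finger is through the ring and centred, with only noise on the force sensor. Now lifting, in steps.

Emit:
play_rows(
  plan="0 0.28 0 -0.28 0 0 0;0 0.28 0 -0.28 0 0 0;0 0.2 0 -0.2 0 0 0;0 0.2 0 -0.2 0 0 0;0 0.2 0 -0.2 0 0 0;0 0.2 0 -0.2 0 0 0;0 0.2 0 -0.2 0 0 0;0 0.2 0 -0.2 0 0 0;0 0.2 0 -0.2 0 0 0;0 0 0 0 0 0 0",
)

```text
t: 7.42
ee_pos: [526.8, -4.4, 120.9]
orientation: [-2.849, -0.197, -1.175]
ft_force: [-5.0, -1.3, -8.6]
width: 0.5
```

```bash
cat > m.py <<'E'
from k import *
def ring(tag,save=None):
    im=get_image("wrist");P=pts(im);hsv=cv2.cvtColor(im["pixels"],cv2.COLOR_RGB2HSV);h,s,v=[hsv[:,:,i].astype(int) for i in range(3)]
    if save: cv2.imwrite(save,im["pixels"][:,:,::-1])
    ok=im["range_z"]>0
    m=ok&((h<8)|(h>172))&(s>150)&(v>80)&(np.linalg.norm(P[:,:,:2]-PV,axis=2)>110)&(np.linalg.norm(P[:,:,:2]-PV,axis=2)<180)&(P[:,:,2]>85)
    q=P[m];d=q[:,:2]-PV;a=np.arctan2(-d[:,1],-d[:,0])-YAW
    lo,hi=np.percentile(q,99,0)[2],0
    top=q[q[:,2]>lo-3];dt=top[:,:2].mean(0)-PV
    print(tag,"ring n",len(q),"ztop",lo.round(1),"ang top",np.arctan2(-dt[1],-dt[0])-YAW,"ang extents",np.percentile(a,[1,99]).round(3))
    m=ok&(h>100)&(h<125)&(s>150)&(abs(P[:,:,2]-50)<5);q=P[m]
    if len(q)>30:
        d=q[:,:2]-PV;r=np.hypot(*d.T);d=d[r<130];print("arm ang",np.median(np.arctan2(-d[:,1],-d[:,0]))-YAW,len(d))
E
python3 - <<'E'
from m import *
p,Q,o=cur();print(o["qpos"],p,o["ft_force"]);ring("w")
E
```

```text
[-0.1489332   0.42631817  2.39425101  2.6947783   0.48144685 -1.37563631] [526.8021074   -4.36122718 120.89404727] [-4.99130932 -1.25731292 -8.60217818]
w ring n 2940 ztop 153.4 ang top 0.0027819344378979816 ang extents [-0.246  0.25 ]
arm ang 0.01629602476016026 1828
```

Emit:
play_rows(
  plan="0 0.16 0 -0.16 0 0 0;0 0.16 0 -0.16 0 0 0;0 0.16 0 -0.16 0 0 0;0 0.16 0 -0.16 0 0 0;0 0 0 0 0 0 0",
)

```text
t: 8.1
ee_pos: [526.8, -4.4, 129.8]
orientation: [-2.849, -0.197, -1.175]
ft_force: [-5.1, -1.7, -9.3]
width: 0.4
```

Run:
```python
from m import *
p,Q,o=cur();print(o["qpos"],p,o["ft_force"]);ring("w")
# swing along the arc with the tool turning along
r=np.linalg.norm(p[:2]-PV);a0=np.arctan2(*(-(p[:2]-PV))[::-1])-YAW;print(r,a0)
P0,Q0=p,Q;n=20
for i in range(1,n+1):
    th=.436*i/n;S=R.from_rotvec([0,0,th]);c=np.r_[PV,0]
    p1=c+S.apply(p-c);Q1=S*Q
    print((Q0.inv().apply(p1-P0)/10).round(2),(Q0.inv()*Q1).as_rotvec(degrees=True).round(2)) if i<3 or i==n else 0
    P0,Q0=p1,Q1
    q,e=ik(p1,Q1,o["qpos"] if i==1 else q)
    if i%5==0: print(q.round(2),e)
```

```text
[-0.14894496  0.39812491  2.39229628  2.66820908  0.45427669 -1.34591665] [526.79298793  -4.37605936 129.83537383] [-5.08381727 -1.65098737 -9.26069404]
w ring n 2945 ztop 162.4 ang top 0.002782422863498002 ang extents [-0.246  0.25 ]
arm ang 0.02091216571281984 1274
128.38828356888465 -0.0021244851227023853
[0.   0.28 0.  ] [ 0.88 -0.   -0.89]
[0.   0.28 0.  ] [ 0.88 -0.   -0.89]
[-0.26  0.41  2.37  2.32  0.49 -1.19] 2.2737367544323206e-15
[-0.35  0.42  2.32  2.02  0.53 -1.05] 1.1368683772161603e-15
[-0.42  0.44  2.27  1.76  0.59 -0.95] 5.684341886080802e-16
[0.   0.28 0.  ] [ 0.88 -0.   -0.89]
[-0.48  0.46  2.21  1.55  0.66 -0.87] 3.126388037344441e-15
```

Pin is up about 23 mm and the wrist force is under 11 N. Swinging towards green with the tool turning along with the arm.

Emit:
play_rows(
  plan="0 0 0.28 0 0.88 0 -0.89;0 0 0.28 0 0.88 0 -0.89;0 0 0.28 0 0.88 0 -0.89;0 0 0.28 0 0.88 0 -0.89;0 0 0.28 0 0.88 0 -0.89;0 0 0.28 0 0.88 0 -0.89;0 0 0.28 0 0.88 0 -0.89;0 0 0.28 0 0.88 0 -0.89;0 0 0.28 0 0.88 0 -0.89;0 0 0.28 0 0.88 0 -0.89;0 0 0 0 0 0 0",
)

```text
t: 9.52
ee_pos: [533.3, -31.8, 129.6]
orientation: [-2.742, -0.496, -1.13]
ft_force: [-6.5, -2.6, -10.1]
width: 0.3
```

```bash
cat > s.py <<'E'
from m import *
p,Q,o=cur();print(o["qpos"].round(2),p,o["ft_force"]);ring("w")
print("tcp r",np.linalg.norm(p[:2]-PV),"ang",np.arctan2(*(-(p[:2]-PV))[::-1])-YAW, "tool yaw",np.arctan2(*Q.as_matrix()[1::-1,2])-YAW)
E
python3 s.py
```

```text
[-0.35  0.42  2.32  2.02  0.53 -1.05] [533.303718   -31.77772498 129.60758767] [ -6.53144314  -2.58401222 -10.08935014]
w ring n 2930 ztop 162.0 ang top 0.2241245524716948 ang extents [-0.024  0.469]
arm ang 0.25247038772281416 1649
tcp r 128.73475499172625 ang 0.21737386866102845 tool yaw 0.21892601375210693
```

The arm follows with no slip (0.22 rad). Now the second half.

Emit:
play_rows(
  plan="0 0 0.28 0 0.87 0 -0.87;0 0 0.28 0 0.87 0 -0.87;0 0 0.28 0 0.87 0 -0.87;0 0 0.28 0 0.87 0 -0.87;0 0 0.28 0 0.87 0 -0.87;0 0 0.28 0 0.87 0 -0.87;0 0 0.28 0 0.87 0 -0.87;0 0 0.28 0 0.87 0 -0.87;0 0 0.28 0 0.87 0 -0.87;0 0 0.28 0 0.87 0 -0.87;0 0 0 0 0 0 0",
)

```text
t: 10.95
ee_pos: [545.8, -57.3, 129.6]
orientation: [-2.611, -0.769, -1.076]
ft_force: [-8.9, -6.3, -9.7]
width: 0.5
```

```bash
python3 s.py
```

```text
[-0.48  0.46  2.21  1.55  0.66 -0.87] [545.7959497  -57.26116294 129.63894735] [-8.90341384 -6.30547312 -9.74000525]
w ring n 2954 ztop 162.2 ang top 0.44445825227052693 ang extents [0.197 0.69 ]
arm ang 0.4608530691564855 1274
tcp r 129.01452444725365 ang 0.438029739786416 tool yaw 0.4338057368043503
```

Emit:
play_rows(
  plan="0 0 -0.06 0 0 0 0;0 -0.14 0 0.14 0 0 0;0 -0.14 0 0.14 0 0 0;0 -0.14 0 0.14 0 0 0;0 -0.14 0 0.14 0 0 0;0 -0.14 0 0.14 0 0 0;0 -0.14 0 0.14 0 0 0;0 -0.14 0 0.14 0 0 0;0 -0.14 0 0.14 0 0 0;0 -0.14 0 0.14 0 0 0;0 -0.14 0 0.14 0 0 0;0 -0.14 0 0.14 0 0 0;0 -0.14 0 0.14 0 0 0;0 -0.14 0 0.14 0 0 0;0 -0.14 0 0.14 0 0 0;0 0 0 0 0 0 0",
)

```text
t: 13.0
ee_pos: [547.8, -56.3, 103.8]
orientation: [-2.607, -0.769, -1.084]
ft_force: [0.1, -0.2, -0.2]
width: 0.6
```

```bash
python3 s.py
```

```text
[-0.48  0.53  2.21  1.65  0.66 -0.99] [547.76066961 -56.27853315 103.83429302] [ 0.07049652 -0.23107595 -0.19861395]
w ring n 3050 ztop 140.1 ang top 0.4418010382630676 ang extents [0.193 0.682]
arm ang 0.44990430913056667 2008
tcp r 126.83181965607487 ang 0.4399681812691201 tool yaw 0.43263227487097955
```

The pin has dropped (ring top at home height, no force). Centring the finger in the ring, then withdrawing along the tool.

Emit:
play_rows(
  plan="0 -0.18 0 0.18 0 0 0;0 -0.18 0 0.18 0 0 0;0 -0.18 0 0.18 0 0 0;0 -0.18 0 0.18 0 0 0;0 0 0 -1.2 0 0 0;0 0 0 -1.2 0 0 0;0 0 0 -1.2 0 0 0;0 0 0 -1.2 0 0 0;0 0 0 -1.2 0 0 0;0 0 0 -1.2 0 0 0;0 0 0 -1.2 0 0 0;0 0 0 -1.2 0 0 0;0 0 0 -1.2 0 0 0;0 0 0 0 0 0 0",
)

```text
t: 14.8
ee_pos: [481.9, -98.2, 170.0]
orientation: [-2.611, -0.767, -1.082]
ft_force: [-0.9, 0.2, 0.1]
width: 0.5
```

```bash
python3 s.py
python3 - <<'E'
from h import *
a=get_image("scene");w=get_image("wrist")
big=cv2.resize(a["pixels"][185:260,190:330],(560,300),interpolation=cv2.INTER_CUBIC)
cv2.imwrite("pics/out.png",np.vstack([big,w["pixels"][40:320]])[:,:,::-1])
E
```

```text
[-0.66  0.33  2.27  1.33  0.75 -0.79] [481.914302   -98.23289586 169.99025482] [-0.92140993  0.23482496  0.09416959]
w ring n 2140 ztop 139.9 ang top 0.4409608413395596 ang extents [0.19  0.687]
arm ang 0.4423746878930228 1713
tcp r 204.9054527776533 ang 0.4359457669017762 tool yaw 0.4300977495457394
```

View pics/out.png

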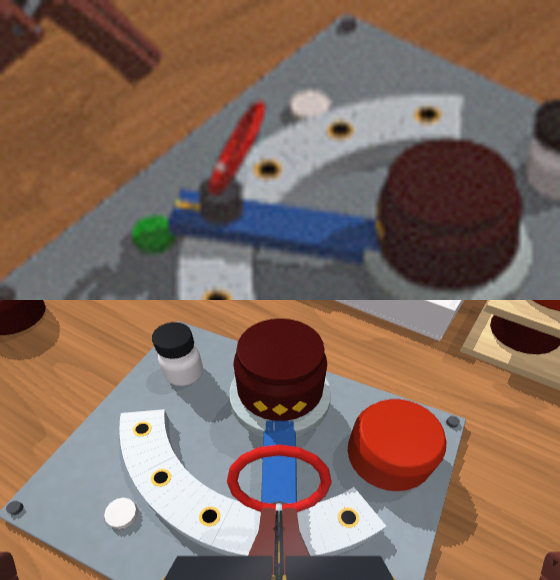

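The arm now points at the green mark, the pin is home (ring top at 139.9 mm, the same as at the start), and the fingers are out of the ring. I'll back off a bit more, do a last check and hand in.

Emit:
play_rows(
  plan="0 0.5 0 -0.8 0 0 0;0 0.8 0 -0.8 0 0 0;0 0.8 0 -0.8 0 0 0;0 0.8 0 -0.8 0 0 0;0 0.4 0 -0.4 0 0 0;0 0 0 0 0 0 0;0 0 0 0 0 0 0;0 0 0 0 0 0 0",
)

```text
t: 15.95
ee_pos: [480.3, -98.4, 217.4]
orientation: [-2.609, -0.767, -1.079]
ft_force: [-0.3, 0.3, 0.7]
width: 0.3
```

```bash
python3 s.py && python3 -c "
from workcell import *
import numpy as np
for n in('scene','side'):
    a=np.load(n+'.npz')['pixels'].astype(int);b=get_image(n)['pixels'].astype(int);d=abs(a-b).max(2)>60
    print(n,[(k,int(d[s].sum())) for k,s in (dict(spare=np.s_[262:300,250:290],ink=np.s_[210:236,320:342],thin=np.s_[318:375,115:152],flask=np.s_[292:362,60:108]) if n=='scene' else dict(spare=np.s_[164:180,248:272],ink=np.s_[220:240,248:264],flask=np.s_[85:127,296:316],thin=np.s_[98:132,275:291],spat=np.s_[126:144,306:370],bowl=np.s_[303:345,275:325],jarb=np.s_[292:324,239:272])).items()])
print(get_obs()['t'],close_job())"
```

```text
[-0.66  0.22  2.24  1.19  0.8  -0.59] [480.28117599 -98.37884306 217.35164476] [-0.28425941  0.34734925  0.74713418]
w ring n 1357 ztop 139.7 ang top 0.4425036654549124 ang extents [0.188 0.689]
arm ang 0.44485352706290626 1311
tcp r 206.35764220344416 ang 0.43224358676243657 tool yaw 0.43414982872741137
scene [('spare', 0), ('ink', 0), ('thin', 0), ('flask', 0)]
side [('spare', 0), ('ink', 0), ('flask', 2), ('thin', 0), ('spat', 229), ('bowl', 0), ('jarb', 0)]
the job is handed in; nothing more can be done
16.1 None
```

The job is handed in. The arm now points at the green mark with the pin home, and the robot is clear.

**What I did:** I put the closed fingertips through the ring at 45° below level and lifted the pin about 23 mm. I swung the arm one hole to the green side, with the force at the wrist below about 15 N in the readings at the end of each move. I then lowered the pin, centred the finger in the ring and backed out. It took 16.1 s.

**Last checks:**
- **Pin:** the ring top is at 139.7 mm, against about 139.6 mm at the start, so the pin is fully home.
- **Arm angle:** it reads about 0.44 rad; the hole is at 0.436 rad.
- **Robot:** the wrist force is down to noise, and the fingertips are well clear of the ring.
- **Loose objects:** before/after pictures show no change at the spare jar, ink pot, thinner, bowl or jar_b. The flask differs by 2 pixels, in the side view only.

**Unresolved:** the side view shows 229 changed pixels around the spatula. The commanded path stayed high above it, so I think this is the robot or its shadow in that part of the picture. I did not look at that picture, so I can't confirm the spatula is undisturbed.

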